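Raise the test jig's strutted cover past balance and hold it just below

ROBOT

A 6-joint arm with a two-finger parallel gripper is mounted at the origin on the work surface. World frame = base frame: x ahead of the robot, y to its left, z up, the work surface at z = 0. Lengths are in m, angles in rad, forces in N, time in s.
With the tool pointing down it reaches from about 0.35 to 0.875 m from the base axis. Payload 15.5 kg.
Tool frame: the origin (TCP) lies midway between the tips of the shut fingers; the grasp point (between the pads) lies ctrl.tcp_to_grasp behind it (ctrl.tcp_to_grasp is the distance from the TCP to the grasp point, in m); z points along the fingers, y is the line along which they close (so a half turn about z gives the same grasp; the last joint's range is limited). The gripper opens to 85 mm and grips with 20 to 120 N. Pads are 22 mm wide; open, the fingers measure 114 mm over their backs; the gripper's body (76 mm by 85 mm) begins 54 mm behind the grasp point. The pads swing forward as they close: fully open they stand 13 mm farther back than shut.
Start: joints at [-1.339, 0.494, 1.345, -0, 1.302, -0.096], TCP at [0.201, -0.592, 0.231] pointing down, gripper open.
Joint ranges: [-2.91, 2.91], [-0.82, 2.16], [0.22, 2.67], [-1.22, 4.37], [0.12, 2.79], [-3.08, 3.08]. Speed limits (rad/s): [1.89, 1.89, 2.57, 3.01, 3.01, 3.01].

INTERFACE

Orientations are given as a rotation vector (axis times angle).
In Python, from station import ctrl, viewer gives the robot as it stands. The module is installed in compiled form; this text tells all that it offers.
- The arm moves only by the tool play_rows, never from a script. Its argument "motion" is a list of rows, each an object with "linear": the shift along the tool's x, y, z in m, a list of three; "twist": the turn, a rotation vector about the tool's x, y, z in rad, a list of three. In form: [{"linear": [dx, dy, dz], "twist": [wx, wy, wz]}, ...]. A call has 1 to 20 rows; each row is the pose to reach, as a shift and turn from the pose commanded when the call began, along the tool's axes at that moment; what a row does not reach only later rows make up. A row lasts 1/12 s, in which the tool goes at most 41.7 mm and 7.16 degrees, less where a joint would pass 70% of its speed; a pose out of reach is approached as far as the arm can. A call with a gripper value outside its range is refused whole. "fingers" is the finger opening in m, from 0 to 0.0854, set as the call begins (left out, the last holds). The fingers move at their own pace and stop on an object; "force" is the grip in N (left out, the last holds). Time passes only in rows, so rows that repeat a pose let the fingers close. It gives the time, the measured TCP pose, the force, the opening and the grip force at its end, in the units of the state.
- ctrl.state(): the state, without advancing time (a new reading comes with each control period).
- viewer.camera(name): name is "side" or "top"; returns a dict with "frame" (400x640x3 uint8, red, green, blue), "z_map" (400x640 float32, m along the optical axis (not along the pixel's ray), 0 where there is no reading), "camera_matrix" (3x3 intrinsics, pixels), "R" (3x3) and "t" (3): a world point X has camera coordinates R X + t. Camera axes: x right, y down, z forward; pixel columns grow to the right and rows downward; lengths in m; the calibration is good to about 2 mm. A picture is of the moment at which its call begins.
- ctrl.sign_off(): hands the job in; it is judged then, once.
The state is a dict: "clock": time; "joint_pos": joint angles; "joint_velocities": joint speeds; "joint_torque": joint torques, N m; "tcp_pos": TCP position; "eef_rot": TCP orientation; "wrist_force": force on the tool from outside, world axes, zero at the start; "wrist_torque": the same for the moment, N m; "opening": finger opening in m; "grip_force": force on a finger pad.
Only numpy, scipy, OpenCV 4.12 (cv2) and the standard library are available. Lean on these libraries where they do the work, as an engineer would, in place of code of your own. Each camera call takes 0.05 s, during which the arm holds its last target. There are 200 camera calls.

TASK

Take the cover of the board test jig by its front handle and raise it until it is a few degrees past its balance point and you feel the two gas struts take over (where that is depends on where the hold-down bar is clamped), keeping hold so that it does not fly up to its stop. Then bring it back down and finish holding it by the handle, still, just below the balance point, no more than ten degrees under it, so that its weight only just rests in your grip while I trim the struts: do not let go at the end. Leave the hold-down bar's setting and the spool, tin and parts box beside the jig as they are.

Things in the scene. Friction and masses are not known exactly. Their poses are not given: they have to be found in the camera images.
- jig: Board test jig, fixed to the bench: blue box 240 deep, 280 wide, 80 high (mm), strut either side. Origin: centre of its underside; x to its hinge side, y along the hinge, z up. Cover: aluminium frame 220 x 280 x 18 with clear window, 0.9 kg with its bar. Gas struts push it open, little when shut, more as it rises; left alone below balance it sinks shut, above it flies open.
- hinge (a point): Middle of the cover's hinge axis, on the jig's far edge, 92 mm above the bench, 110 mm along x from the jig's origin. Its axes are the jig's and do not turn with the cover.
- handle (a point): Centre of the handle: a round steel bar 12 mm thick, 132 long, parallel to the hinge, on two 10 mm posts 120 apart. Bar centre 45 mm ahead of the cover's front edge, 270 from the hinge axis, level with it when shut (92 above the bench); rises on an arc about the hinge. Being round it can turn in a grip that keeps pointing down. Axes turn with the cover, x to the hinge.
- cover (a joint): Angle of the cover, rad: 0 shut (start), grows as the front rises, stop at 1.30. Lifting it when shut takes 2.2 to 3.5 N at the handle; this falls to nothing at the balance angle, 0.435 + 2.36 x (joint hold_down in m), i.e. 0.44 to 0.67 rad. Beyond, the struts pull the handle up (force along its arc changes by some 4.6 N per rad).
- hold_down (a joint): Setting of the hold-down bar along the cover, m: 0 with the bar 75 mm from the hinge axis, growing towards the handle up to 0.10 (175 mm from the hinge axis). It is clamped (shifts at 20 N) and differs from start to start. The bar is of steel, 22 mm wide, 242 mm long, under the window between the side rails of the frame.
- hold_down_bar (a point): Centre of the hold-down bar's length, at window height (10 mm above the plane through hinge axis and handle bar). Two round aluminium clamping knobs (26 mm across, 32 mm above that plane) stand up at its ends, 110 mm either side.
- spool_mid (a point): Bystander: centre of a white spool of copper wire standing on end, 72 mm across, 42 mm high (this point 21 mm above the bench).
- tin_mid (a point): Bystander: centre of a round aluminium tin of brass wool, 84 mm across, 28 mm high plus 13 mm of wool (this point 14 mm above the bench).
- box_mid (a point): Bystander: centre of a clear closed parts box 110 x 70 x 34 mm (this point 17 mm above the bench).

How it is judged:
By the outcome, as a careful person would: the job done as asked, in the order asked, and still so for the second after the job is handed in, while the arm keeps its last pose, push and grip.
It also fails if it takes over 48 s, if anything falls off the work surface, if the arm or the gripper's body presses on something with over 40 N, if the wrist force passes 120 N, or if a joint passes its speed limit or range.

## Working session

There is one attempt and no reset: what is moved stays moved. The work goes in short steps, Python scripts to look and compute and a tool call to move; the robot and the scene stay as the last step left them, time stands still between calls to the robot, and variables do not carry over. Pictures are saved under pics/ and viewed, at most 10 in all, crops included, and the job is handed in when it is done.

Besides the shell and the picture viewer there is one more tool, called after "Emit:" as name(argument=value, ...), one argument or row to a line, values as JSON. play_rows: Moves the arm, as the interface text tells. Its arguments: {"type":"object","properties":{"motion":{"type":"array","items":{"type":"object","properties":{"linear":{"type":"array","items":{"type":"number"}},"twist":{"type":"array","items":{"type":"number"}}}}},"fingers":{"type":"number"},"force":{"type":"number"}},"required":["motion"]}

```bash
mkdir -p pics
python3 - <<'E'
from station import ctrl, viewer
import cv2, numpy as np
for n in("side","top"):
    c=viewer.camera(n); cv2.imwrite(f"pics/{n}0.png",c["frame"][:,:,::-1]); np.savez(f"{n}0.npz",**c)
    print(n,c["camera_matrix"].tolist(),np.round(-c["R"].T@c["t"],3),np.round(c["R"],3).tolist())
s=ctrl.state();print(s, ctrl.tcp_to_grasp)
E
```

```text
side [[483.0601274195821, 0.0, 317.97434030680483], [0.0, 483.0601274195821, 194.28758246373252], [0.0, 0.0, 1.0]] [0.287 0.981 0.906] [[-0.95, -0.312, 0.007], [-0.2, 0.591, -0.782], [0.24, -0.744, -0.623]]
top [[377.9737123405364, 0.0, 323.41836425755133], [0.0, 377.9737123405364, 193.74403861399415], [0.0, 0.0, 1.0]] [0.423 0.022 0.896] [[0.021, -0.999, 0.038], [-0.98, -0.028, -0.196], [0.197, -0.033, -0.98]]
{'clock': 0.1, 'joint_pos': array([-1.33948415e+00,  4.94139778e-01,  1.34605626e+00,  3.00471939e-05,
        1.30248696e+00, -9.54804121e-02]), 'joint_velocities': array([ 1.65627905e-03, -2.50324634e-03, -9.15804157e-04,  8.72971681e-04,
       -8.86626261e-06, -3.29147673e-04]), 'joint_torque': array([ 8.22771872e-04, -8.83592319e+01, -3.84561825e+01, -1.01590228e-04,
        5.21857248e-03, -1.50335501e-05]), 'tcp_pos': array([ 0.20058131, -0.59160945,  0.2307526 ]), 'eef_rot': array([-3.09867496e+00, -5.10853852e-01,  7.08088099e-05]), 'wrist_force': array([ 0.65357427,  0.45751818, -0.51368632]), 'wrist_torque': array([-0.00480745,  0.02182282, -0.02175123]), 'grip_force': 0.0, 'opening': 0.0854662499927497} 0.0187
```

View pics/top0.png

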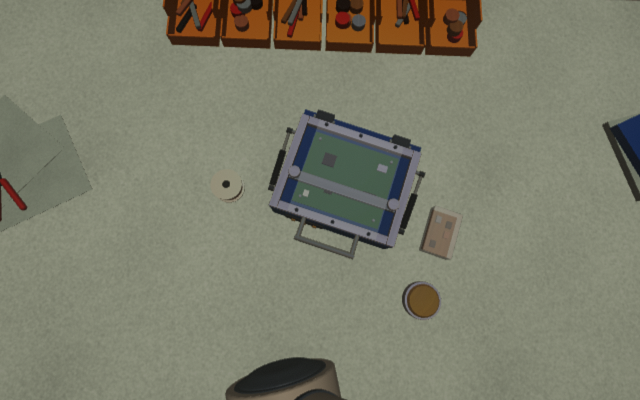

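View pics/side0.png

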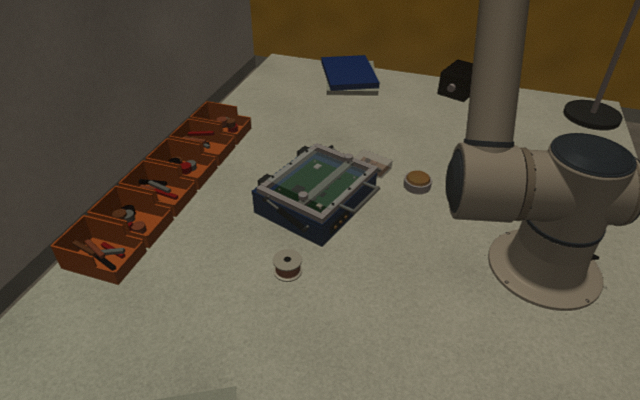

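The top view shows the jig's cover with its handle bar from about (297,239) to (353,255). The knobs are at (294,171) and (394,204), the spool at (228,186), the tin at (422,300) and the box at (441,232). Next I'll enlarge this area.

Run:
```python
import cv2
a=cv2.imread("pics/top0.png")[100:270,262:432]
a=cv2.convertScaleAbs(a,alpha=1.6)
cv2.imwrite("pics/crop0.png",cv2.resize(a,None,fx=3.5,fy=3.5,interpolation=cv2.INTER_CUBIC))
```

```text
(no output)
```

View pics/crop0.png

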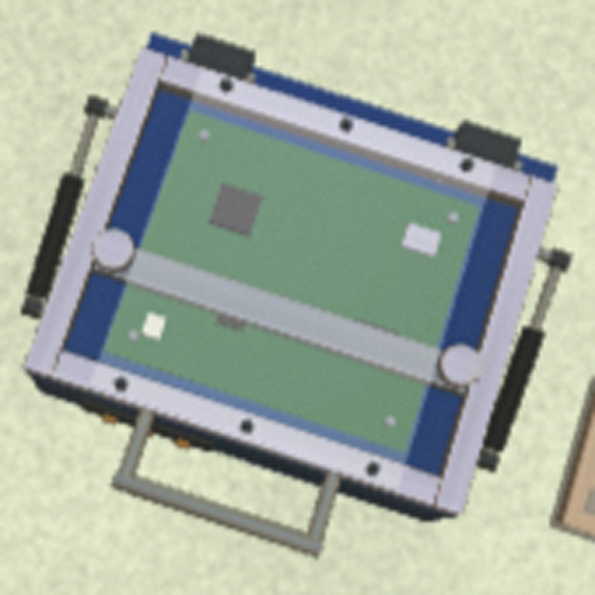

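The crop shows the handle bar's outer ends at (115,480) and (320,548), and the knob tops at (115,249) and (461,365). The frame's front corners are near (27,370) and (457,515).

```bash
cat > h.py <<'E'
import numpy as np
def ray(c,uv,z):
    d=c["R"].T@np.linalg.solve(c["camera_matrix"],[uv[0],uv[1],1]); o=-c["R"].T@c["t"]
    return o+d*(z-o[2])/d[2]
def crop(p): return (np.array(p)+.5)/3.5-.5+[262,100]
def px(c,X):
    q=c["camera_matrix"]@(c["R"]@X+c["t"]); return q[:2]/q[2]
E
python3 - <<'E'
from h import *
import cv2
c=dict(np.load("top0.npz")); s=dict(np.load("side0.npz"))
P=lambda p,z: ray(c,crop(p),z)
hl,hr=P((117,482),.092),P((320,547),.092)
kl,kr=P((115,249),.124),P((461,365),.124)
bl,br=P((148,50),.101),P((553,180),.101)
for n,v in dict(hl=hl,hr=hr,kl=kl,kr=kr,bl=bl,br=br,spool=ray(c,(228,186),.042),tin=ray(c,(422,300),.03),box=ray(c,(441,232),.034)).items(): print(n,v.round(4))
for a,b in((hl,hr),(kl,kr),(bl,br)): print(np.linalg.norm(a-b),np.degrees(np.arctan2(*(a-b)[:2][::-1]))-90)
h=(hl+hr)/2;k=(kl+kr)/2
y=((kl-kr)+(hl-hr)); y[2]=0; y/=np.linalg.norm(y); x=np.array([y[1],-y[0],0])
print("x",x,"mid",h,"yaw",np.arctan2(x[1],x[0]),"h->k",(k-h)@x,(k-h)@y,"hold",.270-(k-h)@x-.075)
b=(bl+br)/2; print("h->backedge",(b-h)@x,(b-h)@y)
# grey-level check of the handle in the side view
print([px(s,q).round(1) for q in(hl,hr,kl,kr)])
im=s["frame"]; a=im[140:250,245:405]
cv2.imwrite("pics/side_crop.png",cv2.resize(cv2.convertScaleAbs(a[:,:,::-1],alpha=1.6),None,fx=5,fy=5,interpolation=cv2.INTER_CUBIC))
# depth at handle pixel
q=px(c,h); print(q,c["z_map"][int(round(q[1]))-2:int(round(q[1]))+3,int(round(q[0]))], (c["R"]@h+c["t"])[2])
E
```

```text
hl [0.4884 0.0531 0.092 ]
hr [ 0.4523 -0.0703  0.092 ]
kl [0.6253 0.0581 0.124 ]
kr [ 0.5603 -0.1505  0.124 ]
bl [0.7632 0.0428 0.101 ]
br [ 0.6851 -0.2163  0.101 ]
spool [0.6061 0.2127 0.042 ]
tin [ 0.3607 -0.2326  0.03  ]
box [ 0.5135 -0.2804  0.034 ]
0.12857075336898466 -16.296869834700956
0.21843663554424972 -17.32612155386954
0.2705882034493695 -16.79320460923664
x [ 0.95658612 -0.29144981  0.        ] mid [ 0.47034318 -0.00859278  0.092     ] yaw -0.29574209279398556 h->k 0.1280986087385955 -0.0002963153688985837 hold 0.06690139126140453
h->backedge 0.26556799687221055 -0.0007735476992421358
[array([353.7, 213. ]), array([377.9, 188. ]), array([302.9, 193.9]), array([348.3, 155.8])]
[324.01670198 246.62533385] [0.79036045 0.79294443 0.79172826 0.7929044  0.7963631 ] 0.7985663754538334
```

View pics/side_crop.png

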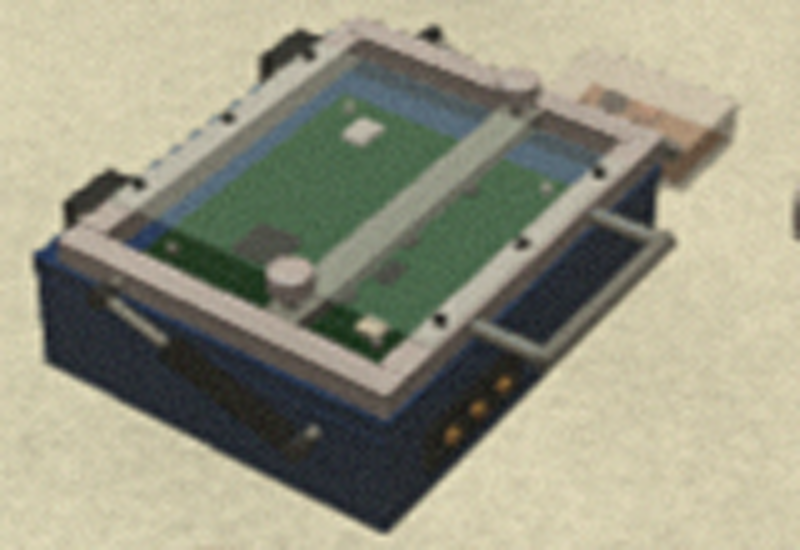

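The side crop puts the handle ends at image (353,210) and (379,188). The top-view points reproject there to within about 2 px. Estimates so far: handle centre (0.470, -0.009), jig yaw -0.295 rad, hold_down about 0.067, so balance is about 0.593 rad.

```bash
cat >> h.py <<'E'
from scipy.spatial.transform import Rotation as Rn
YAW=-0.295; X=np.array([np.cos(YAW),np.sin(YAW),0]); Z=np.array([0,0,1.])
H=np.array([.4703,-.0086,.092]); HINGE=H+.27*X
def tgt(grasp,tilt=0):
    z=-Z*np.cos(tilt)-X*np.sin(tilt)   # tool top leans to the hinge as the cover rises
    y=X*np.cos(tilt)-Z*np.sin(tilt)
    # tilt sign: rotation that lifts the front: X -> X cos - Z sin
    R=np.stack([np.cross(y,z),y,z],1)
    return R,np.array(grasp)+z*.0187
def rel(pose,R,p):
    R0=Rn.from_rotvec(pose[1]).as_matrix()
    return (R0.T@(p-pose[0])).round(4),Rn.from_matrix(R0.T@R).as_rotvec().round(4)
E
python3 - <<'E'
from h import *
from station import ctrl
s=ctrl.state(); R,p=tgt(H+[0,0,.12]); print(p,rel((s["tcp_pos"],s["eef_rot"]),R,p))
E
```

```text
[ 0.4703 -0.0086  0.1933] (array([ 0.4426, -0.4655,  0.038 ]), array([-9.00e-04, -6.00e-04, -9.49e-01]))
```

Emit:
play_rows(
  motion=[
    {"linear": [0.4426,-0.4655,0.038],"twist": [0,0,-0.949]},
    {"linear": [0.4426,-0.4655,0.038],"twist": [0,0,-0.949]},
    {"linear": [0.4426,-0.4655,0.038],"twist": [0,0,-0.949]},
    {"linear": [0.4426,-0.4655,0.038],"twist": [0,0,-0.949]},
    {"linear": [0.4426,-0.4655,0.038],"twist": [0,0,-0.949]},
    {"linear": [0.4426,-0.4655,0.038],"twist": [0,0,-0.949]},
    {"linear": [0.4426,-0.4655,0.038],"twist": [0,0,-0.949]},
    {"linear": [0.4426,-0.4655,0.038],"twist": [0,0,-0.949]},
    {"linear": [0.4426,-0.4655,0.038],"twist": [0,0,-0.949]},
    {"linear": [0.4426,-0.4655,0.038],"twist": [0,0,-0.949]},
    {"linear": [0.4426,-0.4655,0.038],"twist": [0,0,-0.949]},
    {"linear": [0.4426,-0.4655,0.038],"twist": [0,0,-0.949]},
    {"linear": [0.4426,-0.4655,0.038],"twist": [0,0,-0.949]},
    {"linear": [0.4426,-0.4655,0.038],"twist": [0,0,-0.949]},
    {"linear": [0.4426,-0.4655,0.038],"twist": [0,0,-0.949]},
    {"linear": [0.4426,-0.4655,0.038],"twist": [0,0,-0.949]},
    {"linear": [0.4426,-0.4655,0.038],"twist": [0,0,-0.949]},
    {"linear": [0.4426,-0.4655,0.038],"twist": [0,0,-0.949]},
    {"linear": [0.4426,-0.4655,0.038],"twist": [0,0,-0.949]},
    {"linear": [0.4426,-0.4655,0.038],"twist": [0,0,-0.949]},
  ],
  fingers=0.034,
  force=40,
)

```text
clock: 1.77
tcp_pos: [0.47, -0.0098, 0.1933]
eef_rot: [-2.525, -1.869, 0.0]
wrist_force: [-0.2, -0.2, -0.6]
opening: 0.034
grip_force: 0.0
```

Run:
```python
from h import *
from station import ctrl,viewer
import cv2
s=ctrl.state(); R,p=tgt(H); print(s["clock"],s["tcp_pos"],s["wrist_force"],s["joint_pos"],s["opening"],rel((s["tcp_pos"],s["eef_rot"]),R,p))
c=viewer.camera("side"); a=c["frame"][80:230,245:405]
cv2.imwrite("pics/side1.png",cv2.resize(cv2.convertScaleAbs(a[:,:,::-1],alpha=1.6),None,fx=4,fy=4,interpolation=cv2.INTER_CUBIC))
```

```text
1.7667 [ 0.4699718  -0.00980596  0.19326091] [-0.18446207 -0.18201431 -0.63838883] [-1.47897743e-01  3.26455161e-01  1.76435046e+00 -1.52096346e-04
  1.05109995e+00  1.48237229e-01] 0.033959318610264314 (array([ 0.0013, -0.    ,  0.12  ]), array([-0.0003,  0.0002, -0.0011]))
```

View pics/side1.png

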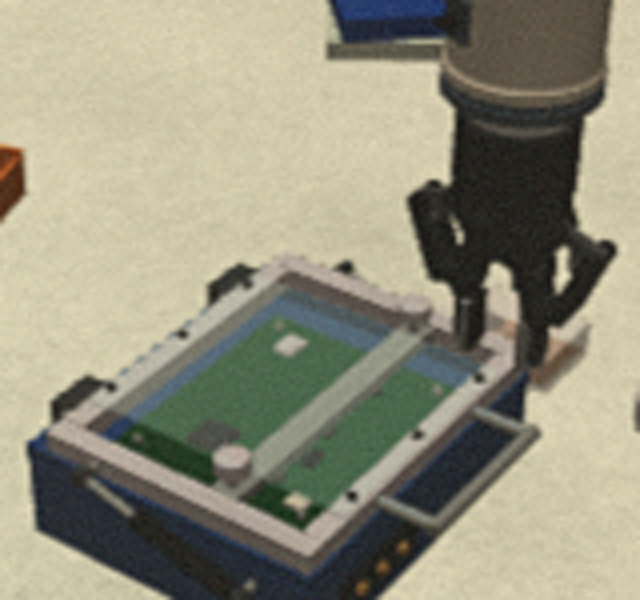

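The gripper is above the handle, with the fingers straddling the bar line along jig x. Descending to grasp height.

Emit:
play_rows(
  motion=[
    {"linear": [0.001,0,0.03],"twist": [0,0,0]},
    {"linear": [0.001,0,0.05],"twist": [0,0,0]},
    {"linear": [0.001,0,0.07],"twist": [0,0,0]},
    {"linear": [0.001,0,0.085],"twist": [0,0,0]},
    {"linear": [0.001,0,0.1],"twist": [0,0,0]},
    {"linear": [0.001,0,0.11],"twist": [0,0,0]},
    {"linear": [0.001,0,0.12],"twist": [0,0,0]},
    {"linear": [0.001,0,0.12],"twist": [0,0,0]},
    {"linear": [0.001,0,0.12],"twist": [0,0,0]},
  ],
)

```text
clock: 2.57
tcp_pos: [0.4703, -0.0087, 0.0732]
eef_rot: [-2.524, -1.869, 0.001]
wrist_force: [-0.9, -0.0, -0.3]
opening: 0.0339
grip_force: 0.0
```

Run:
```python
from h import *
from station import ctrl,viewer
import cv2
s=ctrl.state(); print(s["tcp_pos"],s["wrist_force"])
c=viewer.camera("side"); a=c["frame"][130:230,325:405]
cv2.imwrite("pics/side2.png",cv2.resize(cv2.convertScaleAbs(a[:,:,::-1],alpha=2),None,fx=6,fy=6,interpolation=cv2.INTER_CUBIC))
```

```text
[ 0.47032697 -0.00865105  0.07323386] [-0.91219574 -0.02639086 -0.32454743]
```

View pics/side2.png

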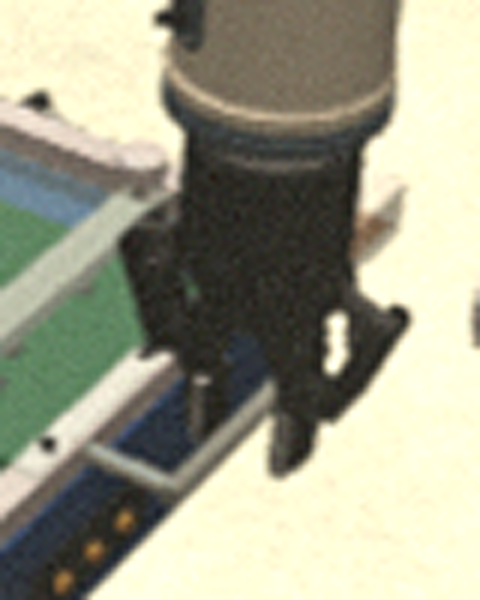

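The bar sits between the fingers, with nothing touching. Closing on it.

Emit:
play_rows(
  motion=[
    {"linear": [0,0,0],"twist": [0,0,0]},
    {"linear": [0,0,0],"twist": [0,0,0]},
    {"linear": [0,0,0],"twist": [0,0,0]},
    {"linear": [0,0,0],"twist": [0,0,0]},
    {"linear": [0,0,0],"twist": [0,0,0]},
    {"linear": [0,0,0],"twist": [0,0,0]},
  ],
  fingers=0.0,
  force=40,
)

```text
clock: 3.12
tcp_pos: [0.4714, -0.0083, 0.074]
eef_rot: [2.523, 1.87, 0.002]
wrist_force: [0.9, -4.6, 7.1]
opening: 0.0102
grip_force: 39.2
```

```bash
cat >> h.py <<'E'
def arc(th,tilt,H=H):
    hinge=H+.27*X
    return tgt(hinge+.27*(-X*np.cos(th)+Z*np.sin(th)),tilt)
def plan(ths,k=1.0):
    from station import ctrl
    s=ctrl.state(); 
    for t in ths: l,w=rel((s["tcp_pos"],s["eef_rot"]),*arc(t,k*t)); print(round(t,3),l.tolist(),w.tolist())
def angle():
    from station import ctrl
    s=ctrl.state(); R=Rn.from_rotvec(s["eef_rot"]).as_matrix(); g=s["tcp_pos"]-R[:,2]*.0187
    d=g-HINGE; th=np.arctan2(d[2],-d@X); t=-X*0+X*np.sin(th)+Z*np.cos(th)
    f=s["wrist_force"]; print("clk %.2f th %.3f r %.4f lat %.4f tilt %.3f"%(s["clock"],th,np.hypot(d[2],d@X),d@np.cross(Z,X),np.arcsin(-R[:,2]@X)),"f_arc %.2f f_rad %.2f"%(f@t,f@(-X*np.cos(th)+Z*np.sin(th))),f.round(2),s["wrist_torque"].round(3),"open %.4f grip %.1f"%(s["opening"],s["grip_force"]),s["joint_pos"].round(2))
E
python3 - <<'E'
from h import *
angle(); plan(np.array([.02,.05,.08,.12,.16,.2,.24,.28,.32,.35,.38,.4]))
E
```

```text
clk 3.12 th 0.003 r 0.2690 lat 0.0006 tilt -0.002 f_arc 7.12 f_rad -2.17 [ 0.88 -4.65  7.12] [-0.654 -0.072 -0.069] open 0.0102 grip 39.2 [-0.14  0.52  1.89 -0.    0.73  0.15]
0.02 [-0.0006, -0.0013, -0.0047] [0.022, -0.0, 0.0]
0.05 [-0.0006, -0.0016, -0.0128] [0.052, -0.0, 0.0]
0.08 [-0.0006, -0.0016, -0.021] [0.082, -0.0, 0.0]
0.12 [-0.0006, -0.0013, -0.0318] [0.122, -0.0, 0.0]
0.16 [-0.0006, -0.0005, -0.0426] [0.162, -0.0, 0.0]
0.2 [-0.0006, 0.0008, -0.0533] [0.202, -0.0, 0.0]
0.24 [-0.0006, 0.0024, -0.064] [0.242, -0.0, 0.0]
0.28 [-0.0006, 0.0045, -0.0746] [0.282, -0.0, 0.0]
0.32 [-0.0006, 0.007, -0.0852] [0.322, -0.0, 0.0]
0.35 [-0.0006, 0.0091, -0.093] [0.352, -0.0, 0.0]
0.38 [-0.0006, 0.0115, -0.1008] [0.382, -0.0, 0.0]
0.4 [-0.0006, 0.0132, -0.1059] [0.402, -0.0, 0.0]
```

```bash
cat >> h.py <<'E'
def chain(t0,ths):
    R0,p0=arc(t0,t0)
    for t in ths: l,w=rel((p0,Rn.from_matrix(R0).as_rotvec()),*arc(t,t)); print(round(t,3),l.tolist(),w.round(3).tolist())
E
python3 - <<'E'
from h import *
chain(0,np.r_[.01,.02:.401:.02][:20])
E
```

```text
0.01 [0.0, -0.0002, -0.0027] [0.01, 0.0, 0.0]
0.02 [0.0, -0.0003, -0.0054] [0.02, 0.0, 0.0]
0.04 [-0.0, -0.0005, -0.0108] [0.04, 0.0, 0.0]
0.06 [-0.0, -0.0006, -0.0162] [0.06, 0.0, 0.0]
0.08 [0.0, -0.0006, -0.0216] [0.08, 0.0, 0.0]
0.1 [-0.0, -0.0005, -0.027] [0.1, 0.0, 0.0]
0.12 [0.0, -0.0003, -0.0325] [0.12, 0.0, 0.0]
0.14 [0.0, 0.0, -0.0379] [0.14, 0.0, 0.0]
0.16 [0.0, 0.0005, -0.0433] [0.16, 0.0, 0.0]
0.18 [-0.0, 0.001, -0.0486] [0.18, 0.0, 0.0]
0.2 [-0.0, 0.0017, -0.054] [0.2, 0.0, 0.0]
0.22 [-0.0, 0.0024, -0.0594] [0.22, 0.0, 0.0]
0.24 [0.0, 0.0033, -0.0647] [0.24, 0.0, 0.0]
0.26 [-0.0, 0.0043, -0.07] [0.26, 0.0, 0.0]
0.28 [-0.0, 0.0053, -0.0753] [0.28, 0.0, 0.0]
0.3 [-0.0, 0.0065, -0.0806] [0.3, 0.0, 0.0]
0.32 [0.0, 0.0078, -0.0859] [0.32, 0.0, 0.0]
0.34 [0.0, 0.0092, -0.0911] [0.34, 0.0, 0.0]
0.36 [-0.0, 0.0107, -0.0963] [0.36, 0.0, 0.0]
0.38 [-0.0, 0.0123, -0.1015] [0.38, 0.0, 0.0]
```

Emit:
play_rows(
  motion=[
    {"linear": [0,0,-0.0027],"twist": [0.01,0,0]},
    {"linear": [0,0,-0.0054],"twist": [0.02,0,0]},
    {"linear": [0,0,-0.0108],"twist": [0.04,0,0]},
    {"linear": [0,0,-0.0162],"twist": [0.06,0,0]},
    {"linear": [0,0,-0.0216],"twist": [0.08,0,0]},
    {"linear": [0,-0.0005,-0.027],"twist": [0.1,0,0]},
    {"linear": [0,-0.0005,-0.027],"twist": [0.1,0,0]},
    {"linear": [0,-0.0005,-0.027],"twist": [0.1,0,0]},
  ],
)

```text
clock: 3.78
tcp_pos: [0.4709, -0.0082, 0.1005]
eef_rot: [-2.46, -1.823, 0.09]
wrist_force: [4.3, -5.2, -4.1]
opening: 0.0107
grip_force: 39.7
```

Run:
```python
from h import *
angle(); chain(.1,np.arange(.12,.5,.02))
```

```text
clk 3.78 th 0.101 r 0.2691 lat 0.0006 tilt 0.098 f_arc -3.54 f_rad -6.06 [ 4.34 -5.25 -4.13] [-0.819 -0.839 -0.037] open 0.0107 grip 39.7 [-0.15  0.51  1.79  0.02  0.94  0.13]
0.12 [0.0, -0.0003, -0.0054] [0.02, -0.0, 0.0]
0.14 [0.0, -0.0005, -0.0108] [0.04, -0.0, 0.0]
0.16 [0.0, -0.0006, -0.0162] [0.06, -0.0, 0.0]
0.18 [0.0, -0.0006, -0.0216] [0.08, -0.0, 0.0]
0.2 [0.0, -0.0005, -0.027] [0.1, -0.0, 0.0]
0.22 [0.0, -0.0003, -0.0325] [0.12, -0.0, 0.0]
0.24 [0.0, 0.0, -0.0379] [0.14, -0.0, 0.0]
0.26 [0.0, 0.0005, -0.0433] [0.16, -0.0, 0.0]
0.28 [0.0, 0.001, -0.0486] [0.18, -0.0, 0.0]
0.3 [0.0, 0.0017, -0.054] [0.2, -0.0, 0.0]
0.32 [0.0, 0.0024, -0.0594] [0.22, -0.0, 0.0]
0.34 [0.0, 0.0033, -0.0647] [0.24, -0.0, 0.0]
0.36 [0.0, 0.0043, -0.07] [0.26, -0.0, 0.0]
0.38 [0.0, 0.0053, -0.0753] [0.28, -0.0, 0.0]
0.4 [0.0, 0.0065, -0.0806] [0.3, -0.0, 0.0]
0.42 [0.0, 0.0078, -0.0859] [0.32, -0.0, 0.0]
0.44 [0.0, 0.0092, -0.0911] [0.34, -0.0, 0.0]
0.46 [0.0, 0.0107, -0.0963] [0.36, -0.0, 0.0]
0.48 [0.0, 0.0123, -0.1015] [0.38, -0.0, 0.0]
```

Emit:
play_rows(
  motion=[
    {"linear": [0,0.0003,-0.0054],"twist": [0.02,0,0]},
    {"linear": [0,0.0005,-0.0108],"twist": [0.04,0,0]},
    {"linear": [0,0.0004,-0.0162],"twist": [0.06,0,0]},
    {"linear": [0,0.0004,-0.0216],"twist": [0.08,0,0]},
    {"linear": [0,0.0005,-0.027],"twist": [0.1,0,0]},
    {"linear": [0,0.0007,-0.0325],"twist": [0.12,0,0]},
    {"linear": [0,0.001,-0.0379],"twist": [0.14,0,0]},
    {"linear": [0,0.0015,-0.0433],"twist": [0.16,0,0]},
    {"linear": [0,0.002,-0.0486],"twist": [0.18,0,0]},
    {"linear": [0,0.0027,-0.054],"twist": [0.2,0,0]},
    {"linear": [0,0.0034,-0.0594],"twist": [0.22,0,0]},
    {"linear": [0,0.0043,-0.0647],"twist": [0.24,0,0]},
    {"linear": [0,0.0053,-0.07],"twist": [0.26,0,0]},
    {"linear": [0,0.0063,-0.0753],"twist": [0.28,0,0]},
    {"linear": [0,0.0075,-0.0806],"twist": [0.3,0,0]},
    {"linear": [0,0.0088,-0.0859],"twist": [0.32,0,0]},
    {"linear": [0,0.0102,-0.0911],"twist": [0.34,0,0]},
    {"linear": [0,0.0117,-0.0963],"twist": [0.36,0,0]},
    {"linear": [0,0.0133,-0.1015],"twist": [0.38,0,0]},
    {"linear": [0,0.0133,-0.1015],"twist": [0.38,0,0]},
  ],
)

```text
clock: 5.45
tcp_pos: [0.4922, -0.0149, 0.2]
eef_rot: [-2.191, -1.624, 0.4]
wrist_force: [-4.2, -3.9, 1.0]
opening: 0.0102
grip_force: 40.5
```

Run:
```python
from h import *
angle(); chain(.48,np.arange(.49,.69,.01))
```

```text
clk 5.45 th 0.481 r 0.2691 lat 0.0004 tilt 0.482 f_arc -0.44 f_rad 3.00 [-4.17 -3.88  1.  ] [-0.62   0.382  0.286] open 0.0102 grip 40.5 [-0.19  0.59  1.38  0.05  1.66  0.1 ]
0.49 [0.0, -0.0002, -0.0027] [0.01, 0.0, 0.0]
0.5 [-0.0, -0.0003, -0.0054] [0.02, 0.0, 0.0]
0.51 [0.0, -0.0004, -0.0081] [0.03, 0.0, 0.0]
0.52 [0.0, -0.0005, -0.0108] [0.04, 0.0, 0.0]
0.53 [0.0, -0.0006, -0.0135] [0.05, 0.0, 0.0]
0.54 [-0.0, -0.0006, -0.0162] [0.06, 0.0, 0.0]
0.55 [-0.0, -0.0006, -0.0189] [0.07, 0.0, 0.0]
0.56 [0.0, -0.0006, -0.0216] [0.08, 0.0, 0.0]
0.57 [0.0, -0.0006, -0.0243] [0.09, 0.0, 0.0]
0.58 [-0.0, -0.0005, -0.027] [0.1, 0.0, 0.0]
0.59 [-0.0, -0.0004, -0.0298] [0.11, 0.0, 0.0]
0.6 [-0.0, -0.0003, -0.0325] [0.12, 0.0, 0.0]
0.61 [-0.0, -0.0001, -0.0352] [0.13, 0.0, 0.0]
0.62 [0.0, 0.0, -0.0379] [0.14, 0.0, 0.0]
0.63 [-0.0, 0.0002, -0.0406] [0.15, 0.0, 0.0]
0.64 [-0.0, 0.0005, -0.0433] [0.16, -0.0, 0.0]
0.65 [-0.0, 0.0007, -0.0459] [0.17, 0.0, 0.0]
0.66 [-0.0, 0.001, -0.0486] [0.18, 0.0, 0.0]
0.67 [0.0, 0.0013, -0.0513] [0.19, 0.0, 0.0]
0.68 [-0.0, 0.0017, -0.054] [0.2, 0.0, 0.0]
```

Emit:
play_rows(
  motion=[
    {"linear": [0,-0.0002,-0.0027],"twist": [0.01,0,0]},
    {"linear": [0,-0.0003,-0.0054],"twist": [0.02,0,0]},
    {"linear": [0,-0.0005,-0.0108],"twist": [0.04,0,0]},
    {"linear": [0,-0.0006,-0.0162],"twist": [0.06,0,0]},
    {"linear": [0,-0.0006,-0.0216],"twist": [0.08,0,0]},
    {"linear": [0,-0.0005,-0.027],"twist": [0.1,0,0]},
    {"linear": [0,-0.0003,-0.0325],"twist": [0.12,0,0]},
    {"linear": [0,0,-0.0379],"twist": [0.14,0,0]},
    {"linear": [0,0.0005,-0.0433],"twist": [0.16,0,0]},
    {"linear": [0,0.0008,-0.0459],"twist": [0.17,0,0]},
    {"linear": [0,0.001,-0.0486],"twist": [0.18,0,0]},
    {"linear": [0,0.0013,-0.0513],"twist": [0.19,0,0]},
    {"linear": [0,0.0013,-0.0513],"twist": [0.19,0,0]},
    {"linear": [0,0.0013,-0.0513],"twist": [0.19,0,0]},
    {"linear": [0,0.0013,-0.0513],"twist": [0.19,0,0]},
    {"linear": [0,0.0013,-0.0513],"twist": [0.19,0,0]},
    {"linear": [0,0.0013,-0.0513],"twist": [0.19,0,0]},
  ],
)

```text
clock: 6.87
tcp_pos: [0.5156, -0.0221, 0.2445]
eef_rot: [-2.051, -1.52, 0.531]
wrist_force: [-3.1, -7.0, 1.5]
opening: 0.0104
grip_force: 40.6
```

Run:
```python
from h import *
from station import viewer
import cv2
angle()
for n in("top","side"):
    c=viewer.camera(n); np.savez(n+"1.npz",**c)
    print(n,px(c,HINGE+.27*(-X*np.cos(.67)+Z*np.sin(.67))).round(1))
    a=c["frame"][70:270,225:425]
    cv2.imwrite(f"pics/{n}3.png",cv2.resize(cv2.convertScaleAbs(a[:,:,::-1],alpha=1.6),None,fx=3,fy=3,interpolation=cv2.INTER_CUBIC))
angle(); chain(.67,np.arange(.66,.5,-.01))
```

```text
clk 6.87 th 0.670 r 0.2693 lat 0.0002 tilt 0.671 f_arc 0.58 f_rad 1.69 [-3.15 -7.04  1.51] [-0.829  0.225  0.652] open 0.0104 grip 40.6 [-0.2   0.68  1.15  0.06  1.98  0.1 ]
top [338.5 208.2]
side [350.7 139.7]
clk 6.97 th 0.670 r 0.2693 lat 0.0002 tilt 0.671 f_arc 0.56 f_rad 1.43 [-2.86 -6.76  1.33] [-0.831  0.234  0.598] open 0.0104 grip 40.6 [-0.2   0.68  1.15  0.06  1.98  0.1 ]
0.66 [-0.0, 0.0002, 0.0027] [-0.01, -0.0, 0.0]
0.65 [-0.0, 0.0004, 0.0054] [-0.02, -0.0, 0.0]
0.64 [-0.0, 0.0007, 0.0081] [-0.03, -0.0, 0.0]
0.63 [-0.0, 0.001, 0.0108] [-0.04, -0.0, 0.0]
0.62 [-0.0, 0.0013, 0.0135] [-0.05, -0.0, 0.0]
0.61 [-0.0, 0.0016, 0.0162] [-0.06, -0.0, 0.0]
0.6 [-0.0, 0.002, 0.0188] [-0.07, -0.0, 0.0]
0.59 [-0.0, 0.0024, 0.0215] [-0.08, -0.0, 0.0]
0.58 [-0.0, 0.0028, 0.0242] [-0.09, -0.0, 0.0]
0.57 [-0.0, 0.0032, 0.0269] [-0.1, -0.0, 0.0]
0.56 [-0.0, 0.0037, 0.0295] [-0.11, -0.0, 0.0]
0.55 [-0.0, 0.0042, 0.0322] [-0.12, -0.0, 0.0]
0.54 [-0.0, 0.0047, 0.0348] [-0.13, -0.0, 0.0]
0.53 [-0.0, 0.0053, 0.0375] [-0.14, -0.0, 0.0]
0.52 [-0.0, 0.0058, 0.0401] [-0.15, -0.0, 0.0]
0.51 [-0.0, 0.0064, 0.0428] [-0.16, -0.0, 0.0]
0.5 [-0.0, 0.0071, 0.0454] [-0.17, -0.0, 0.0]
```

View pics/side3.png

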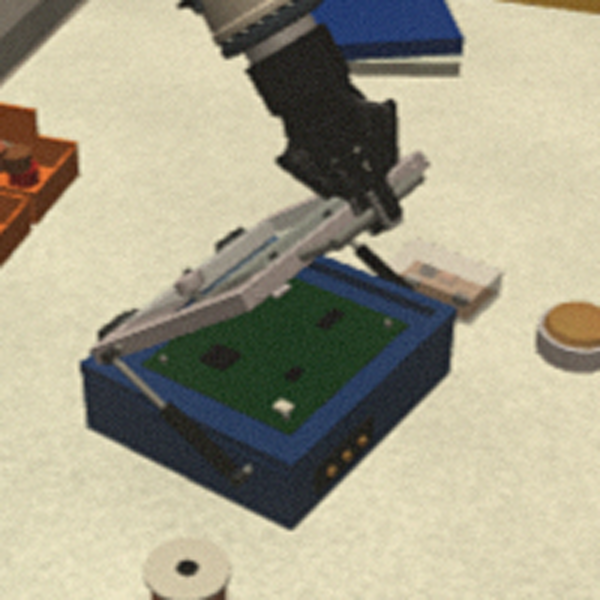

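The side view shows the cover held open by its handle at (385,190) in the crop. Angle is 0.670 and the arc force has changed sign to +0.57 N, so the struts have taken over. The bystanders haven't moved. Now lowering to 0.52.

Emit:
play_rows(
  motion=[
    {"linear": [0,0.0002,0.0027],"twist": [-0.01,0,0]},
    {"linear": [0,0.0004,0.0054],"twist": [-0.02,0,0]},
    {"linear": [0,0.0007,0.0081],"twist": [-0.03,0,0]},
    {"linear": [0,0.001,0.0108],"twist": [-0.04,0,0]},
    {"linear": [0,0.0013,0.0135],"twist": [-0.05,0,0]},
    {"linear": [0,0.0016,0.0162],"twist": [-0.06,0,0]},
    {"linear": [0,0.002,0.0188],"twist": [-0.07,0,0]},
    {"linear": [0,0.0024,0.0215],"twist": [-0.08,0,0]},
    {"linear": [0,0.0028,0.0242],"twist": [-0.09,0,0]},
    {"linear": [0,0.0032,0.0269],"twist": [-0.1,0,0]},
    {"linear": [0,0.0037,0.0295],"twist": [-0.11,0,0]},
    {"linear": [0,0.0042,0.0322],"twist": [-0.12,0,0]},
    {"linear": [0,0.0047,0.0348],"twist": [-0.13,0,0]},
    {"linear": [0,0.0053,0.0375],"twist": [-0.14,0,0]},
    {"linear": [0,0.0058,0.0401],"twist": [-0.15,0,0]},
    {"linear": [0,0.0058,0.0401],"twist": [-0.15,0,0]},
    {"linear": [0,0.0058,0.0401],"twist": [-0.15,0,0]},
    {"linear": [0,0.0058,0.0401],"twist": [-0.15,0,0]},
    {"linear": [0,0.0058,0.0401],"twist": [-0.15,0,0]},
    {"linear": [0,0.0058,0.0401],"twist": [-0.15,0,0]},
  ],
)

```text
clock: 8.63
tcp_pos: [0.4963, -0.0161, 0.2094]
eef_rot: [-2.163, -1.603, 0.427]
wrist_force: [-2.0, -4.4, 0.4]
opening: 0.0105
grip_force: 40.6
```

Run:
```python
from h import *
from station import viewer,ctrl
import cv2
angle()
c=viewer.camera("side"); a=c["frame"][70:270,225:425]
print(np.abs(ctrl.state()["joint_velocities"]).max())
cv2.imwrite("pics/side4.png",cv2.resize(cv2.convertScaleAbs(a[:,:,::-1],alpha=1.6),None,fx=3,fy=3,interpolation=cv2.INTER_CUBIC))
```

```text
clk 8.63 th 0.520 r 0.2692 lat 0.0004 tilt 0.520 f_arc 0.02 f_rad 0.69 [-1.95 -4.39  0.36] [-0.78  -0.016  0.351] open 0.0105 grip 40.6 [-0.19  0.6   1.33  0.05  1.72  0.1 ]
0.0020764844105562227
```

View pics/side4.png

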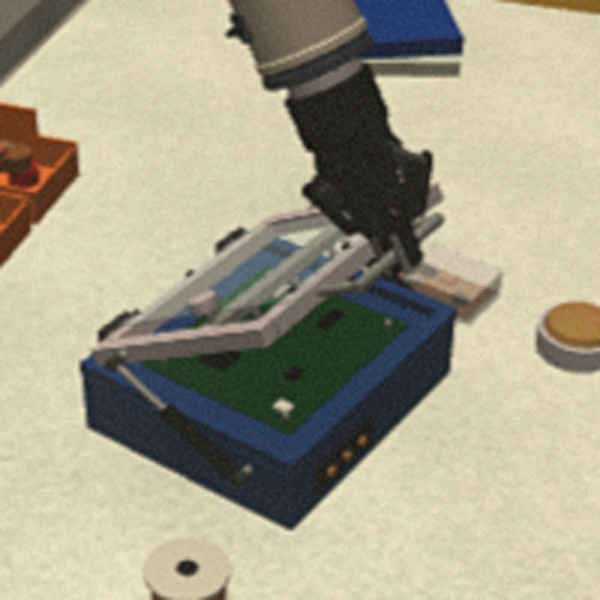

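The view shows the cover part-open with the handle still gripped at (400,245), and the bystanders unmoved. Lowering slightly to 0.50 centres it in the allowed band (about 0.42 to 0.59).

Emit:
play_rows(
  motion=[
    {"linear": [0,0.0002,0.0027],"twist": [-0.01,0,0]},
    {"linear": [0,0.0004,0.0054],"twist": [-0.02,0,0]},
    {"linear": [0,0.0004,0.0054],"twist": [-0.02,0,0]},
    {"linear": [0,0.0004,0.0054],"twist": [-0.02,0,0]},
    {"linear": [0,0.0004,0.0054],"twist": [-0.02,0,0]},
    {"linear": [0,0.0004,0.0054],"twist": [-0.02,0,0]},
    {"linear": [0,0.0004,0.0054],"twist": [-0.02,0,0]},
    {"linear": [0,0.0004,0.0054],"twist": [-0.02,0,0]},
    {"linear": [0,0.0004,0.0054],"twist": [-0.02,0,0]},
    {"linear": [0,0.0004,0.0054],"twist": [-0.02,0,0]},
    {"linear": [0,0.0004,0.0054],"twist": [-0.02,0,0]},
    {"linear": [0,0.0004,0.0054],"twist": [-0.02,0,0]},
  ],
)

```text
clock: 9.68
tcp_pos: [0.4941, -0.0155, 0.2045]
eef_rot: [-2.178, -1.614, 0.413]
wrist_force: [-2.1, -5.5, -0.2]
opening: 0.0104
grip_force: 40.6
```

Run:
```python
from h import *
from station import ctrl
angle(); print(ctrl.sign_off())
```

```text
clk 9.68 th 0.500 r 0.2692 lat 0.0003 tilt 0.500 f_arc -0.34 f_rad 0.26 [-2.1  -5.55 -0.17] [-0.843 -0.098  0.323] open 0.0104 grip 40.6 [-0.19  0.6   1.35  0.05  1.69  0.1 ]
the job is handed in; nothing more can be done
None
```

The job is handed in: I raised the cover to 0.67 rad, about 4° past the estimated 0.593 rad balance point, felt the struts take over, and lowered it to 0.50 rad, about 5° under, where it is held still by the handle; that balance point comes from the bar position in the images, while the noisy force readings put it at 0.52–0.58 rad.

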